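# Set out the edge-finishing things in order of use

### The job

The slicker, the edge paint, the dye bottle and the dowel stand in the dark store rack on the left with the one to be used first at the far end. Move them to the brown bench rack in front of you, one to a compartment, so that they stand in order of use from left to right: the farthest one in the left-hand compartment, the next farthest beside it, and so on to the nearest one in the right-hand compartment. Set them down upright on the floor of the compartments and do not tip any of them over on the way.

Things in the scene. Friction and masses are not known exactly. Their poses are not given: they have to be found in the camera images.
- slicker_mid (a point): edge slicker: a turned pale wooden burnishing tool standing on end, 29 mm across, 94 mm tall. Round, loose, under 0.15 kg, upright in its tray at the start. Grasp from above, fingers on the two long sides of the rack, best about 15 mm above its middle, so that its top clears the gripper. This point: on its axis, half-way up, 47.0 mm above its underside; z up.
- edge_paint_mid (a point): small squat glass bottle of edge paint with a slim tan cap: 31 mm across over its lower 46 mm, cap 17 mm across, 79 mm tall in all. Round, loose, under 0.15 kg, upright in its tray at the start. Grasp from above, fingers on the two long sides of the rack, best at its middle. This point: on its axis, half-way up, 39.5 mm above its underside; z up.
- dye_bottle_mid (a point): small brown dropper bottle of dye with a black dropper top: 33 mm across over its lower 70 mm, narrower above, 102 mm tall in all. Round, loose, under 0.15 kg, upright in its tray at the start. Grasp from above, fingers on the two long sides of the rack, best about 8 mm above its middle, so that its top clears the gripper. This point: on its axis, half-way up, 51.0 mm above its underside; z up.
- wood_dowel_mid (a point): plain dark wooden dowel, a straight cylinder standing on end, 37 mm across, 86 mm tall. Round, loose, under 0.15 kg, upright in its tray at the start. Grasp from above, fingers on the two long sides of the rack, best about 18 mm above its middle, so that its top clears the gripper. This point: on its axis, half-way up, 43.0 mm above its underside; z up.
- tray_slicker: the small square pale wooden tray in which the slicker stands at the start; fixed on the store rack for the run (the four trays look alike; which comes where in the row differs each time). 56 x 56 mm outside, 46 x 46 mm inside, rim 14 mm above its underside, inner floor 5 mm above it. Origin: centre of its underside, on the rack's top, 50 mm above the bench; x runs along the row, away from the robot.
- tray_edge_paint: the small square pale wooden tray in which the edge paint stands at the start; fixed on the store rack for the run (the four trays look alike; which comes where in the row differs each time). 56 x 56 mm outside, 46 x 46 mm inside, rim 14 mm above its underside, inner floor 5 mm above it. Origin: centre of its underside, on the rack's top, 50 mm above the bench; x runs along the row, away from the robot.
- tray_dye_bottle: the small square pale wooden tray in which the dye bottle stands at the start; fixed on the store rack for the run (the four trays look alike; which comes where in the row differs each time). 56 x 56 mm outside, 46 x 46 mm inside, rim 14 mm above its underside, inner floor 5 mm above it. Origin: centre of its underside, on the rack's top, 50 mm above the bench; x runs along the row, away from the robot.
- tray_wood_dowel: the small square pale wooden tray in which the wood dowel stands at the start; fixed on the store rack for the run (the four trays look alike; which comes where in the row differs each time). 56 x 56 mm outside, 46 x 46 mm inside, rim 14 mm above its underside, inner floor 5 mm above it. Origin: centre of its underside, on the rack's top, 50 mm above the bench; x runs along the row, away from the robot.
- store_rack: dark wooden stand on the left, fixed, 264 mm long, 56 mm wide, deck 50 mm above the bench, with four trays in a row running from near to far. Origin: centre of its underside, on the bench; x along the row, away from the robot; tray centres at x = -93, -31, +31, +93 mm.
- bench_rack: mid-brown wooden stand in front of the robot, to the right, fixed, 264 mm long, 56 mm wide, with a row of four empty compartments running from left to right, parted by low walls. Origin: centre of its underside, on the bench; y along the row, to the left; compartment centres at y = -93 (right-hand end), -31, +31, +93 mm (left-hand end), x = 0; each 57 mm along the row by 46 mm inside; cork floor 55 mm above the bench, wall tops 65 mm above it.
Not all that is in view belongs to the job. Leave any orange or purple look-alike of the part that bears dye_bottle_mid alone.

How it is judged:
By the outcome, as a careful person would: the job done as asked, in the order asked, and still so for the second after the job is handed in, with the robot touching nothing.
It also fails if it takes over 96 s, if anything falls off the work surface, if the arm or the gripper's body presses on something with over 40 N, if the wrist force passes 120 N, or if a joint passes its speed limit or range.

### The arm

A 7-joint arm with a two-finger parallel gripper is mounted at the origin on a cart in front of the work surface, level with it; the furniture and walls round the work are solid. World frame = base frame: x ahead of the robot, y to its left, z up, the work surface at z = 0. Lengths are in m, angles in rad, forces in N, time in s.
With the tool pointing down it reaches from about 0.35 to 0.9 m from the base axis. Payload 8.1 kg.
Tool frame: the origin (TCP) lies at the centre of the arm's flange, where the gripper is bolted on; the fingertips stand 178 mm ahead of it and the grasp point (between the pads) lies 159 mm ahead of it; z points along the fingers, y is the line along which they close (so a half turn about z gives the same grasp; the last joint's range is limited). The gripper opens to 92 mm and grips with 3 to 60 N. Pads are 19 mm wide; open, the fingers measure 130 mm over their backs; the gripper's body (75 mm by 190 mm) begins 47 mm behind the grasp point.
Start: joints at [1.161, 0.434, 0.025, 1.573, -0.012, 1.134, -0.075], TCP at [0.189, -0.596, 0.405] pointing down, gripper open.
Joint ranges: [-2.62, 2.62], [-0.44, 2.09], [-1.27, 1.32], [0.08, 2.57], [-1.32, 4.46], [0.12, 2], [-2.74, 2.74]. Speed limits (rad/s): [2.22, 2.22, 3.01, 3.01, 3.14, 3.14, 3.14].

### API

Orientations are given as a rotation vector (axis times angle).
In Python, from cell import arm gives the robot as it stands. The module is installed in compiled form; this text tells all that it offers.
- The arm moves only by the shell command python3 -m inch 'ROWS' [FORCE]. ROWS is text: rows parted by semicolons, each of 5 numbers parted by spaces: the shift along the tool's x, y, z in m, then the turn about the tool's z in rad, then the finger opening in m, from 0 to 0.0918. In form: x y z roll fingers; .... A call has 1 to 5 rows; each row is the pose to reach, as a shift and turn from the pose commanded when the call began, along the tool's axes at that moment; what a row does not reach only later rows make up. A row lasts 1/10 s, in which the tool goes at most 50 mm and 8.59 degrees, less where a joint would pass 70% of its speed; a pose out of reach is approached as far as the arm can. A call with a gripper value outside its range is refused whole. The fingers move at their own pace and stop on an object; FORCE is the grip in N (left out, the last holds). Time passes only in rows, so rows that repeat a pose let the fingers close. It gives the time, the measured TCP pose, the force, the opening and the grip force at its end, in the units of the state.
- arm.observe(): the state, without advancing time (a new reading comes with each control period).
- arm.get_image(name): name is "scene" or "top" or "wrist"; returns the picture (400x640x3 uint8, red, green, blue); there is no depth.
- arm.get_calibration(name): a dict with "intrinsics" (3x3 intrinsics, pixels), "pose" (4x4, takes a point from camera to world coordinates). Camera axes: x right, y up, looking along -z (the intrinsics and any distortion apply to the point x, -y, -z); pixel columns grow to the right and rows downward; lengths in m; the calibration is good to about 2 mm. A picture is of the moment at which its call begins: read the wrist's pose just before it. get_calibration takes no time and is no camera call; for the wrist camera it gives the pose at the moment of the call.
- arm.sign_off(): hands the job in; it is judged then, once.
Trained networks look in the newest picture that a camera, given by its name, has taken for a name from the list of things; names that differ only in an ending like _2 or _b are one class to them, and where a whole thing is asked for, a point or a joint stands for the part that bears it (a point fixed in the world has none). Each returns a list of dicts, best first, with "conf" (0 to 1); they miss things now and then, are a little off and sometimes report something else, mostly with a low value. They report only what shows in the picture. A call takes as long as a camera call. They do not tell look-alikes from the thing itself.
- arm.look_for(camera, query): "point" ([row, column] in pixels, amid what is visible of it).
- arm.silhouettes(camera, query): "region" (400x640 bool, what is visible of it) and "point" ([row, column] in pixels, amid what is visible of it).
- arm.place_of(camera, query): "point" ([row, column] in pixels: a listed point, or the origin of a listed thing).
The state is a dict: "clock": time; "joints": joint angles; "dq": joint speeds; "joint_efforts": joint torques, N m; "position": TCP position; "ee_rot": TCP orientation; "force": force on the tool from outside, world axes, zero at the start; "ft_torque": the same for the moment, N m; "width": opening from 0.0 (shut) to 1.0 (fully open); "gripper_force": force on a finger pad.
Only numpy, scipy, OpenCV 4.12 (cv2) and the standard library are available. Lean on these libraries where they do the work, as an engineer would, in place of code of your own. Each camera call takes 0.05 s, during which the arm holds its last target. There are 200 camera calls.

## Working session

There is one attempt and no reset: what is moved stays moved. The work goes in short steps, Python scripts to look and compute and a shell command to move; the robot and the scene stay as the last step left them, time stands still between calls to the robot, and variables do not carry over. Pictures are saved under pics/ and viewed, at most 17 in all, crops included, and the job is handed in when it is done.

```bash
mkdir -p pics; ls
cat > h.py <<'E'
import numpy as np, cv2
from scipy.spatial.transform import Rotation as R
from cell import arm
def ray(cam,rc,z):
    c=arm.get_calibration(cam);K=np.array(c["intrinsics"]);T=np.array(c["pose"])
    u=np.linalg.solve(K,[rc[1],rc[0],1]);d=T[:3,:3]@np.array([u[0],-u[1],-u[2]]);o=T[:3,3]
    return o+d*(z-o[2])/d[2]
def tool(p,off=0.159):
    "shift in tool axes to bring grasp point to p"
    s=arm.observe();Rm=R.from_rotvec(s["ee_rot"]).as_matrix()
    g=np.array(s["position"])+Rm@[0,0,off]
    return Rm.T@(np.array(p)-g)
E
python3 - <<'E'
from h import *
s=arm.observe();print(s)
print(R.from_rotvec(s["ee_rot"]).as_matrix().round(3))
for c in("scene","top"):
    im=arm.get_image(c);cv2.imwrite(f"pics/{c}0.png",im[:,:,::-1])
    k=arm.get_calibration(c);print(c,k)
    for q,z in [("slicker_mid",.102),("edge_paint_mid",.0945),("dye_bottle_mid",.106),("wood_dowel_mid",.098),("store_rack",0),("bench_rack",0)]:
        for d in arm.place_of(c,q)[:3]: print(c,q,round(d["conf"],2),np.round(d["point"]),ray(c,d["point"],z).round(4))
E
```

```text
pics
{'clock': 0.0, 'joints': array([ 1.16138125,  0.43520631,  0.02496522,  1.57410821, -0.01155867,
        1.1340247 , -0.07512413]), 'dq': array([ 9.56557190e-05, -2.53015645e-03, -1.29635630e-03,  8.86019418e-04,
       -5.74990209e-04, -6.05781320e-04,  1.59420330e-03]), 'joint_efforts': array([-5.43711249e-04, -6.67849445e+01,  9.85032544e-01, -3.14464509e+01,
       -6.02381257e-02,  4.26962378e-02,  1.53123810e-04]), 'position': array([ 0.18865681, -0.59559123,  0.40395074]), 'ee_rot': array([-3.10318639e+00, -4.79711702e-01,  6.59294010e-04]), 'force': array([0.16822258, 0.43929615, 0.32585897]), 'ft_torque': array([0.03769748, 0.03996267, 0.05589841]), 'gripper_force': 0.0, 'width': 0.9999219351519535}
[[ 0.953  0.302 -0.001]
 [ 0.302 -0.953  0.001]
 [-0.    -0.002 -1.   ]]
scene {'intrinsics': array([[463.33355195,   0.        , 318.87066643],
       [  0.        , 463.33355195, 204.87043132],
       [  0.        ,   0.        ,   1.        ]]), 'pose': array([[-0.84498451,  0.3983157 , -0.35685539,  0.11521587],
       [-0.53475176, -0.62124414,  0.57279689,  0.71600895]
[... 1028 characters left out ...]
   [-0.00865291,  0.39899565,  0.91691199,  1.20127661],
       [ 0.        ,  0.        ,  0.        ,  1.        ]])}
top slicker_mid 0.75 [149. 259.] [0.5728 0.2864 0.102 ]
top edge_paint_mid 0.65 [167. 254.] [0.5168 0.284  0.0945]
top dye_bottle_mid 0.74 [204. 239.] [0.3928 0.2873 0.106 ]
top dye_bottle_mid 0.66 [212. 209.] [0.3503 0.3609 0.106 ]
top dye_bottle_mid 0.44 [190. 213.] [0.4166 0.3733 0.106 ]
top wood_dowel_mid 0.59 [186. 248.] [0.4521 0.2832 0.098 ]
top wood_dowel_mid 0.23 [156. 261.] [0.5528 0.2733 0.098 ]
top wood_dowel_mid 0.16 [190. 247.] [0.4416 0.2829 0.098 ]
top store_rack 0.6 [191. 258.] [0.4823 0.278  0.    ]
top bench_rack 0.87 [226. 357.] [ 0.4403 -0.0409  0.    ]
```

View pics/scene0.png

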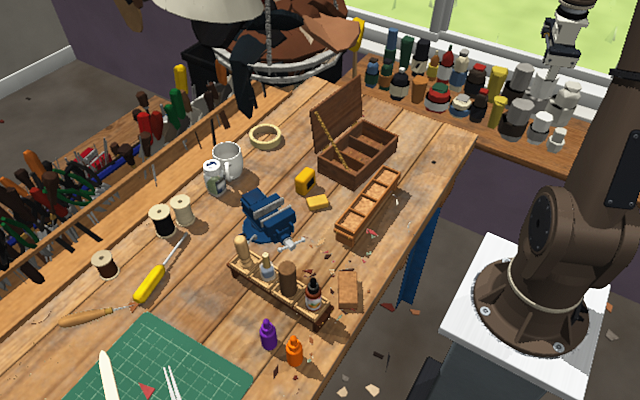

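View pics/top0.png

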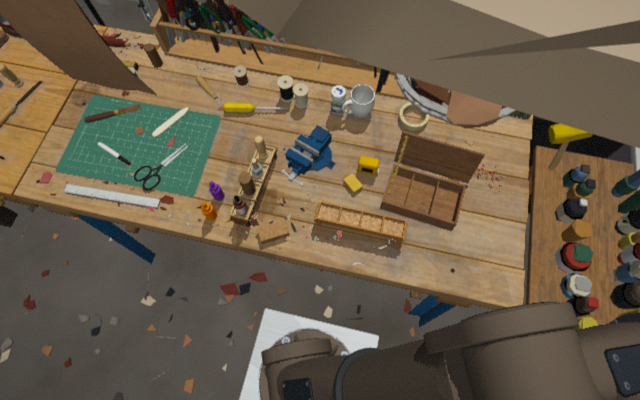

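The pictures show, far to near on the store rack: slicker (scene 242,250), edge paint (266,268), dowel (287,276) and dye (313,294). The bench rack is at scene (368,207). The vise (268,218) and the chest (357,150) are close to the work. Next I'll fit the rack poses.

```bash
cat > fit.py <<'E'
from h import *
from scipy.optimize import minimize
def proj(c,P):
    K=np.array(c["intrinsics"]);T=np.array(c["pose"]);q=(P-T[:3,3])@T[:3,:3]
    p=np.stack([q[:,0],-q[:,1],-q[:,2]],1)@K.T;return p[:,:2]/p[:,2:]
def box(x,y,a,h,L=.264,W=.056):
    P=np.array([[i*L/2,j*W/2,k] for i in(-1,1) for j in(-1,1) for k in(0,h)])
    return P@np.array([[np.cos(a),np.sin(a),0],[-np.sin(a),np.cos(a),0],[0,0,1]])+[x,y,0]
for q,x0,h,ob in [("bench_rack",(.435,-.043,1.57),.065,[]),("store_rack",(.482,.287,0),.05,["slicker_mid","edge_paint_mid","dye_bottle_mid","wood_dowel_mid","tray_slicker"])]:
    M=[]
    for c in("scene","top"):
        arm.get_image(c);s=arm.silhouettes(c,q)[0];m=s["region"].copy();ign=np.zeros_like(m)
        for o in ob:
            for d in arm.silhouettes(c,o)[:4]: ign|=d["region"]
        ign&=~m
        print(q,c,s["conf"],m.sum(),ign.sum());M.append((arm.get_calibration(c),m,ign))
    def cost(v,sel=(0,1)):
        t=0
        for i in sel:
            c,m,ign=M[i];hull=cv2.convexHull(proj(c,box(*v,h)).astype(np.float32))[:,0]
            r=np.zeros(m.shape,np.uint8);cv2.fillConvexPoly(r,np.round(hull*16).astype(np.int32),1,shift=4)
            r=r.astype(bool);t+=((r^m)&~ign).sum()/m.sum()
        return t
    for sel in((0,1),(0,),(1,)):
        best=min((minimize(cost,np.array(x0)+[0,0,da],args=(sel,),method="Nelder-Mead",options=dict(initial_simplex=np.array(x0)+[0,0,da]+np.array([[0,0,0],[.02,0,0],[0,.02,0],[0,0,.15]]))) for da in(-.25,-.1,0,.1,.25)),key=lambda r:r.fun)
        print(q,sel,best.x.round(4),round(best.fun,3))
E
python3 fit.py
python3 - <<'E'
from h import *
for n,a,b in [("vise top jaw",(195,262),(133,322)),("chest near-left corner rim",(156,317),(192,384))]:
    # triangulate
    A=[];B=[]
    for c,rc in(("scene",a),("top",b)):
        o=np.array(arm.get_calibration(c)["pose"])[:3,3];d=ray(c,rc,0)-o;d/=np.linalg.norm(d);P=np.eye(3)-np.outer(d,d);A.append(P);B.append(P@o)
    print(n,np.linalg.solve(sum(A),sum(B)).round(3))
for rc in[(170,300),(165,325),(150,287)]:print("vise",ray("top",rc,.0),ray("top",rc,.08))
for p in ("scene","top"):
    im=cv2.imread(f"pics/{p}0.png");
a=cv2.imread("pics/scene0.png")[130:340,200:420];b=cv2.imread("pics/top0.png")[110:260,190:490]
a=cv2.resize(a,None,fx=2,fy=2.5*0+2,interpolation=3);b=cv2.resize(b,None,fx=2,fy=2,interpolation=3)
cv2.imwrite("pics/a.png",cv2.resize(a,None,fx=1.3,fy=1.3));cv2.imwrite("pics/b.png",cv2.resize(b,None,fx=1.3,fy=1.3))
E
```

```text
bench_rack scene 0.79 2202 0
bench_rack top 0.73 1921 0
bench_rack (0, 1) [ 0.4416 -0.0475  1.5674] 0.534
bench_rack (0,) [ 0.442  -0.052   1.5784] 0.217
bench_rack (1,) [ 0.4449 -0.05    1.5777] 0.309
store_rack scene 0.76 449 2914
store_rack top 0.72 98 1514
store_rack (0, 1) [ 0.4952  0.2884 -0.0333] 14.066
store_rack (0,) [ 0.4964  0.2698 -0.0809] 3.699
store_rack (1,) [ 0.5001  0.2965 -0.0254] 9.01
vise top jaw [0.663 0.117 0.094]
chest near-left corner rim [ 0.584 -0.093  0.065]
vise [0.58126322 0.16954228 0.        ] [0.54362538 0.15438164 0.08      ]
vise [0.61598013 0.09701371 0.        ] [0.57603028 0.08668317 0.08      ]
vise [0.64134716 0.22828353 0.        ] [0.59970798 0.20921097 0.08      ]
```

View pics/a.png

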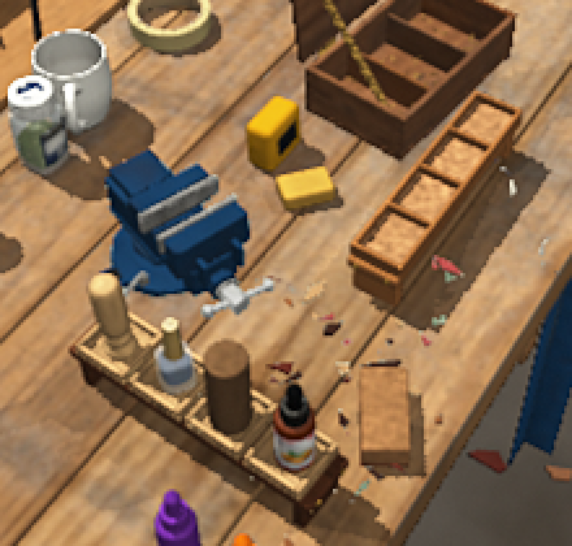

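View pics/b.png

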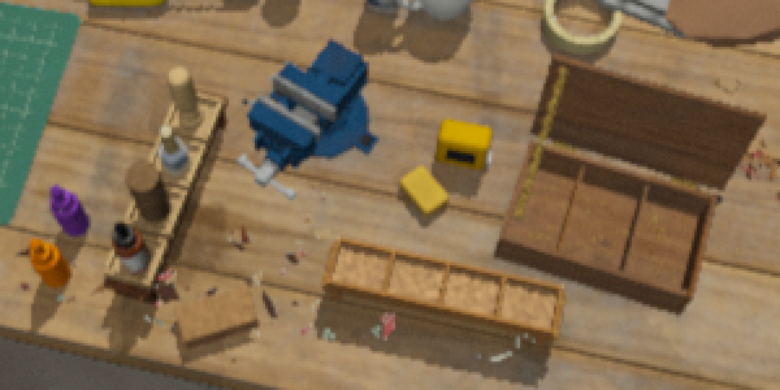

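The chest rim is about 65 mm high and the vise about 95 mm, so both sit below the gripper body at grasp height. I'll move over the bench rack and turn the tool while going.

```bash
cat >> h.py <<'E'
def plan(p,yaw,off=0.159):
    s=arm.observe();Rm=R.from_rotvec(s["ee_rot"]).as_matrix();y=np.arctan2(Rm[1,0],Rm[0,0])
    r=(y-yaw+np.pi)%(2*np.pi)-np.pi
    print("clock %.2f"%s["clock"],"grasp",(np.array(s["position"])+Rm@[0,0,off]).round(4),"yaw",y.round(4),"shift",tool(p,off).round(4),"roll",round(r,4),"w",round(s["width"]*.0918,4),"F",np.round(s["force"],1), "gf",round(float(s["gripper_force"]),1),"j",np.round(s["joints"],2))
E
python3 - <<'E'
from h import *
plan([.40,-.05,.26],np.pi/2)
s=arm.observe();T=np.eye(4);T[:3,:3]=R.from_rotvec(s["ee_rot"]).as_matrix();T[:3,3]=s["position"]
print((np.linalg.inv(T)@np.array(arm.get_calibration("wrist")["pose"])).round(3))
for c,ps in(("top",[(202.3,320),(219.6,406.5),(222,315.4)]),("scene",[(229.2,334.2),(241.5,352.7),(170.4,400),(165.4,383.8)])):
    for p in ps: print(c,p,ray(c,p,.065).round(4))
E
```

```text
clock 1.60 grasp [ 0.1887 -0.5958  0.2457] yaw 0.3068 shift [ 0.3662 -0.4565 -0.0143] roll -1.264 w 0.0918 F [-0.9  0.4 -0.5] gf 0.0 j [ 1.16  0.43  0.03  1.57 -0.01  1.13 -0.08]
[[-0.     0.957  0.29   0.078]
 [ 1.     0.    -0.001 -0.001]
 [-0.001  0.29  -0.957  0.019]
 [ 0.     0.     0.     1.   ]]
top (202.3, 320) [0.4632 0.0751 0.065 ]
top (219.6, 406.5) [ 0.4666 -0.1749  0.065 ]
top (222, 315.4) [0.4019 0.0737 0.065 ]
scene (229.2, 334.2) [0.4572 0.0966 0.065 ]
scene (241.5, 352.7) [0.4014 0.1052 0.065 ]
scene (170.4, 400) [ 0.4134 -0.175   0.065 ]
scene (165.4, 383.8) [ 0.4593 -0.1691  0.065 ]
```

```bash
A='0.366 -0.456 -0.015 -1.264 0.0918'; 
python3 -m inch '0.366 -0.456 -0.015 -1.264 0.0918; 0.366 -0.456 -0.015 -1.264 0.0918; 0.366 -0.456 -0.015 -1.264 0.0918; 0.366 -0.456 -0.015 -1.264 0.0918; 0.366 -0.456 -0.015 -1.264 0.0918'
python3 -c "
from h import *
plan([.40,-.05,.26],np.pi/2)"
```

```text
clock: 2.1
position: [0.2794, -0.3608, 0.4114]
ee_rot: [2.708, 1.592, -0.0]
force: [1.4, -0.0, -0.1]
width: 1.0
gripper_force: 0.0
clock 2.10 grasp [ 0.2794 -0.361   0.2524] yaw 1.0628 shift [ 0.3303 -0.0459 -0.0078] roll -0.508 w 0.0918 F [ 1.4 -0.  -0.1] gf 0.0 j [ 1.    0.17 -0.23  1.94  0.05  1.04  0.24]
```

```bash
python3 -m inch '0.33 -0.046 -0.008 -0.508 0.0918; 0.33 -0.046 -0.008 -0.508 0.0918; 0.33 -0.046 -0.008 -0.508 0.0918; 0.33 -0.046 -0.008 -0.508 0.0918; 0.33 -0.046 -0.008 -0.508 0.0918' >/dev/null
python3 -m inch '0.08 0 0 0 0.0918; 0.08 0 0 0 0.0918; 0.08 0 0 0 0.0918' >/dev/null
python3 -c "
from h import *
im=arm.get_image('wrist');cv2.imwrite('pics/w1.png',im[:,:,::-1])
for q in('bench_rack',):
  for d in arm.place_of('wrist',q)[:2]: print(q,d['conf'],d['point'],ray('wrist',d['point'],0).round(4))
plan([.40,-.05,.26],np.pi/2)"
```

```text
bench_rack 0.82 [173.8, 366.9] [ 0.4416 -0.0558  0.    ]
clock 3.00 grasp [ 0.3713 -0.0503  0.2583] yaw 1.5664 shift [ 0.0004  0.0287 -0.0017] roll -0.0044 w 0.0918 F [ 0.1 -0.5  0.1] gf 0.0 j [ 0.59  0.05 -0.6   2.07  0.03  1.03 -0.04]
```

View pics/w1.png

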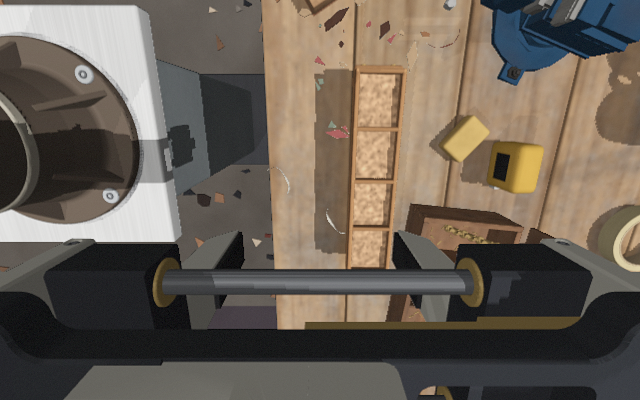

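The wrist view shows the bench rack clearly: its left-end rim corners are at (357,66) and (405,67), and the partitions are at rows 129, 181 and 227.

```bash
python3 -c "
from h import *
im=cv2.imread('pics/w1.png')[55:275,310:430];cv2.imwrite('pics/w1c.png',cv2.resize(im,None,fx=2.7,fy=2.7,interpolation=3))
for p in[(66,357),(67,405),(129,356),(129,400),(181,354),(181,397),(227,351),(227,395),(265,350)]: print(p,ray('wrist',p,.065).round(4))"
```

```text
(66, 357) [0.414  0.0766 0.065 ]
(67, 405) [0.4659 0.0754 0.065 ]
(129, 356) [0.4152 0.0105 0.065 ]
(129, 400) [0.4657 0.0103 0.065 ]
(181, 354) [ 0.4149 -0.0507  0.065 ]
(181, 397) [ 0.467 -0.051  0.065]
(227, 351) [ 0.4131 -0.1107  0.065 ]
(227, 395) [ 0.4691 -0.111   0.065 ]
(265, 350) [ 0.4134 -0.1652  0.065 ]
```

View pics/w1c.png

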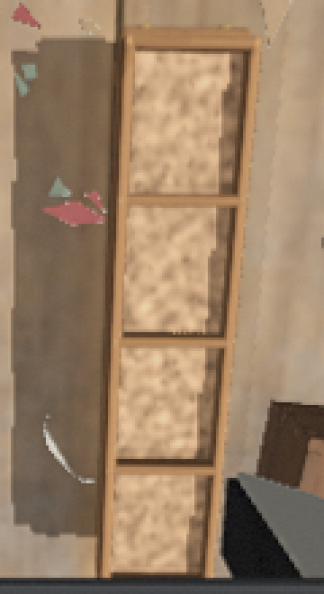

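```bash
python3 -c "
from h import *
for p in[(129.4,353.3),(129.4,399.3),(181.7,350.7),(181.7,396.7),(228.3,348.5),(228.3,393),(67,357),(67,407)]: print(p,ray('wrist',p,.065).round(4))
plan([.48,.21,.26],np.pi)"
```

```text
(129.4, 353.3) [0.4121 0.0101 0.065 ]
(129.4, 399.3) [0.4649 0.0098 0.065 ]
(181.7, 350.7) [ 0.411  -0.0516  0.065 ]
(181.7, 396.7) [ 0.4667 -0.0518  0.065 ]
(228.3, 348.5) [ 0.41   -0.1125  0.065 ]
(228.3, 393) [ 0.4667 -0.1128  0.065 ]
(67, 357) [0.414  0.0756 0.065 ]
(67, 407) [0.468  0.0754 0.065 ]
clock 3.00 grasp [ 0.3713 -0.0503  0.2583] yaw 1.5664 shift [ 0.2607  0.1076 -0.0018] roll -1.5752 w 0.0918 F [ 0.1 -0.5  0.1] gf 0.0 j [ 0.59  0.05 -0.6   2.07  0.03  1.03 -0.04]
```

Bench rack centre is about (0.4395, -0.0515), with its row parallel to y. Next is the store rack.

```bash
python3 -m inch '0.05 0.03 -0.01 -0.15 0.07; 0.1 0.06 -0.01 -0.3 0.07; 0.15 0.09 -0.01 -0.45 0.07; 0.19 0.12 -0.01 -0.6 0.07; 0.24 0.14 -0.01 -0.75 0.07' >/dev/null
python3 -c "
from h import *
plan([.56,.287,.265],np.pi)"
```

```text
clock 3.50 grasp [0.5024 0.1617 0.2676] yaw 2.3156 shift [0.053  0.1273 0.0025] roll -0.826 w 0.0702 F [ 0.2 -2.1  0.2] gf 0.0 j [ 0.2   0.37 -0.81  1.73  0.29  1.17  0.05]
```

```bash
python3 -m inch '0.05 0.13 0 -0.15 0.07; 0.05 0.13 0 -0.3 0.07; 0.05 0.13 0 -0.45 0.07; 0.05 0.13 0 -0.6 0.07; 0.05 0.13 0 -0.75 0.07' >/dev/null
python3 -m inch '0 0 0 -0.08 0.07;0 0 0 -0.08 0.07;0 0 0 -0.08 0.07' >/dev/null
python3 -c "
from h import *
im=arm.get_image('wrist');cv2.imwrite('pics/w2.png',im[:,:,::-1])
for q,z in [('slicker_mid',.102),('edge_paint_mid',.0945),('dye_bottle_mid',.106),('wood_dowel_mid',.098),('store_rack',0)]:
  for d in arm.place_of('wrist',q)[:2]: print(q,round(d['conf'],2),np.round(d['point']),ray('wrist',d['point'],z).round(4))
plan([.574,.287,.117],np.pi)"
```

```text
slicker_mid 0.84 [199. 318.] [0.5767 0.2873 0.102 ]
slicker_mid 0.24 [ 13. 319.] [0.3935 0.2884 0.102 ]
edge_paint_mid 0.9 [143. 314.] [0.5149 0.2835 0.0945]
edge_paint_mid 0.66 [188. 314.] [0.5662 0.2826 0.0945]
dye_bottle_mid 0.98 [  7. 415.] [0.3889 0.3774 0.106 ]
dye_bottle_mid 0.88 [ 71. 410.] [0.4439 0.3777 0.106 ]
wood_dowel_mid 0.68 [ 88. 322.] [0.4592 0.2922 0.098 ]
store_rack 0.75 [114. 314.] [0.4839 0.2833 0.    ]
clock 4.60 grasp [0.5616 0.2876 0.2682] yaw -3.1393 shift [-0.0123 -0.0006  0.1512] roll 0.0023 w 0.0698 F [0.7 0.4 0.7] gf 0.0 j [ 0.03  0.6  -0.96  1.47  0.5   1.33  0.6 ]
```

View pics/w2.png

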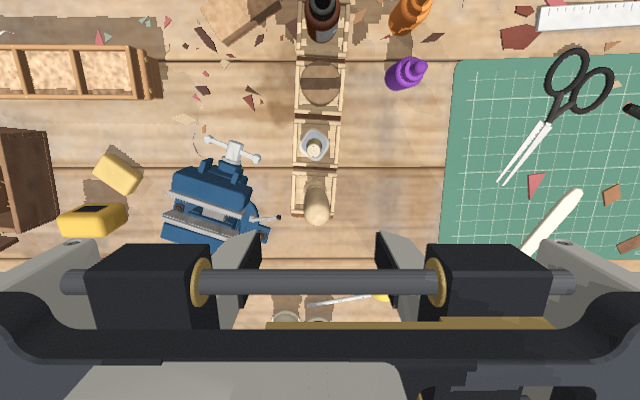

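The wrist view shows slicker (317,200), edge paint (315,145), dowel (320,85) and dye (322,15) in one row, with centre about (0.484, 0.2865). The order is confirmed. I'll descend on the slicker.

```bash
python3 -m inch '-0.014 0.001 0.04 0 0.055; -0.014 0.001 0.08 0 0.055; -0.014 0.001 0.12 0 0.055; -0.014 0.001 0.15 0 0.055;-0.014 0.001 0.15 0 0.055' 
python3 -m inch '0 0 0 0 0.055;0 0 0 0 0.02; 0 0 0 0 0.02; 0 0 0 0 0.02; 0 0 0 0 0.02' 15
python3 -c "
from h import *
plan([.576,.2865,.26],np.pi)"
```

```text
clock: 5.1
position: [0.5747, 0.2874, 0.2729]
ee_rot: [0.005, -3.136, 0.006]
force: [-0.9, 0.0, -0.3]
width: 0.596
gripper_force: 0.0
clock: 5.6
position: [0.5758, 0.2888, 0.2779]
ee_rot: [-0.005, 3.14, 0.0]
force: [0.4, -0.2, 0.0]
width: 0.303
gripper_force: 0.5
clock 5.60 grasp [0.5759 0.2888 0.1189] yaw -3.1387 shift [-0.0002 -0.0023 -0.1411] roll 0.0029 w 0.0278 F [ 0.4 -0.2  0. ] gf 0.5 j [-0.01  0.75 -0.87  1.61  0.64  1.08  0.51]
```

```bash
python3 -m inch '0 0 0 0 0.01; 0 0 0 0 0.01' 20
python3 -m inch '0 0 -0.04 0 0.01;0 0 -0.08 0 0.01;0 0 -0.12 0 0.01;0 0 -0.145 0 0.01;0 0 -0.145 0 0.01'
python3 -c "
from h import *
plan([.4395,.0415,.262],np.pi/2)"
```

```text
clock: 5.8
position: [0.5758, 0.2888, 0.2777]
ee_rot: [-0.005, 3.141, 0.0]
force: [-0.2, -0.7, 5.7]
width: 0.283
gripper_force: 19.9
clock: 6.3
position: [0.5756, 0.2898, 0.4262]
ee_rot: [-0.005, 3.137, 0.005]
force: [0.9, -0.5, -0.9]
width: 0.28
gripper_force: 19.8
clock 6.30 grasp [0.5764 0.2903 0.2672] yaw -3.1384 shift [ 0.1377 -0.2484  0.0037] roll 1.574 w 0.0257 F [ 0.9 -0.5 -0.9] gf 19.8 j [ 0.02  0.62 -0.95  1.44  0.51  1.33  0.61]
```

```bash
python3 -m inch '0.02 -0.035 0.004 0.14 0.01; 0.04 -0.07 0.004 0.28 0.01; 0.06 -0.105 0.004 0.42 0.01; 0.08 -0.14 0.004 0.56 0.01; 0.1 -0.18 0.004 0.7 0.01' >/dev/null
python3 -c "
from h import *
plan([.4395,.0415,.262],np.pi/2)"
```

```text
clock 6.80 grasp [0.4747 0.1073 0.2581] yaw 2.4394 shift [-0.0157 -0.073  -0.0039] roll 0.8686 w 0.0261 F [ 0.7 -0.6  0.3] gf 19.8 j [ 0.37  0.32 -0.89  1.83  0.28  1.12  0.26]
```

```bash
python3 -m inch '-0.004 -0.018 -0.004 0.14 0.01; -0.008 -0.035 -0.004 0.28 0.01; -0.012 -0.052 -0.004 0.42 0.01; -0.016 -0.073 -0.004 0.56 0.01; -0.016 -0.073 -0.004 0.7 0.01' >/dev/null
python3 -m inch '0 0 0 0.15 0.01; 0 0 0 0.165 0.01;  0 0 0 0.165 0.01; 0 0 0 0.165 0.01' >/dev/null
python3 -c "
from h import *
im=arm.get_image('wrist');cv2.imwrite('pics/w3.png',im[:,:,::-1])
plan([.4395,.0415,.120],np.pi/2)"
```

```text
clock 7.75 grasp [0.4414 0.0423 0.2628] yaw 1.5828 shift [-0.0008 -0.0019  0.1428] roll 0.012 w 0.0257 F [ 0.2 -0.3 -0.3] gf 19.8 j [ 0.42  0.2  -0.73  1.92  0.15  1.08 -0.36]
```

View pics/w3.png

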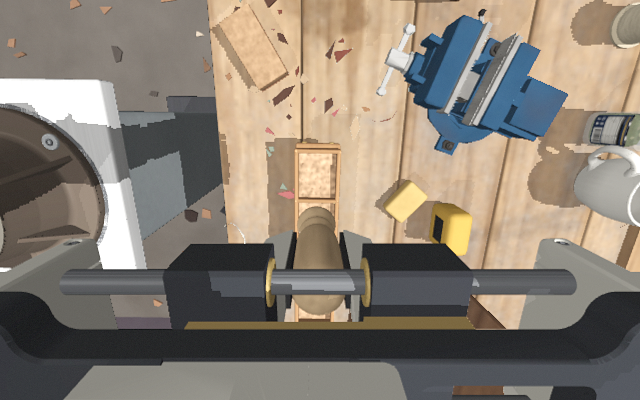

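The slicker hangs upright at (318,250), centred on the rack at column 318. I'll lower it.

```bash
python3 -m inch '-0.001 -0.002 0.05 0.012 0.01; -0.001 -0.002 0.09 0.012 0.01; -0.001 -0.002 0.12 0.012 0.01; -0.001 -0.002 0.135 0.012 0.01;-0.001 -0.002 0.142 0.012 0.01' >/dev/null
python3 -m inch '0 0 0 0 0.01; 0 0 0 0 0.01'
python3 -c "
from h import *
plan([.4395,.0415,.1195],np.pi/2)"
```

```text
clock: 8.45
position: [0.44, 0.0414, 0.2808]
ee_rot: [2.224, 2.218, 0.001]
force: [-0.2, 0.2, 0.6]
width: 0.282
gripper_force: 19.8
clock 8.45 grasp [0.4401 0.0414 0.1218] yaw 1.5683 shift [ 0.0001 -0.0007  0.0023] roll -0.0025 w 0.0259 F [-0.2  0.2  0.6] gf 19.8 j [ 0.31  0.38 -0.66  2.11  0.34  0.75 -0.56]
```

```bash
python3 -m inch '0 0 0.001 0 0.01; 0 0 0.002 0 0.01; 0 0 0.0025 0 0.01; 0 0 0.0025 0 0.01'
python3 -m inch '0 0 0 0 0.035; 0 0 0 0 0.05; 0 0 0 0 0.06; 0 0 0 0 0.06'
python3 -m inch '0 0 -0.04 0 0.06; 0 0 -0.08 0 0.06; 0 0 -0.12 0 0.06; 0 0 -0.145 0 0.06; 0 0 -0.145 0 0.06' >/dev/null
python3 -c "
from h import *
for c,z in(('scene',.102),('top',.102)):
  im=arm.get_image(c);cv2.imwrite('pics/%s1.png'%c,im[:,:,::-1])
  for d in arm.place_of(c,'slicker_mid')[:2]: print(c,d['conf'],d['point'],ray(c,d['point'],z).round(4))
plan([.515,.287,.262],np.pi)"
```

```text
clock: 8.85
position: [0.4396, 0.0411, 0.2778]
ee_rot: [2.225, 2.218, 0.0]
force: [-0.5, 0.1, 1.0]
width: 0.277
gripper_force: 19.8
clock: 9.25
position: [0.4396, 0.0412, 0.2776]
ee_rot: [2.225, 2.218, -0.0]
force: [0.5, -0.4, 0.8]
width: 0.584
gripper_force: 0.0
scene 0.66 [206.8, 358.4] [0.4294 0.0326 0.102 ]
clock 9.95 grasp [0.4389 0.0409 0.2626] yaw 1.5677 shift [0.2463 0.0753 0.0004] roll -1.5739 w 0.0599 F [-0.6 -0.  -0.6] gf 0.0 j [ 0.43  0.2  -0.74  1.92  0.15  1.08 -0.37]
```

View pics/scene1.png

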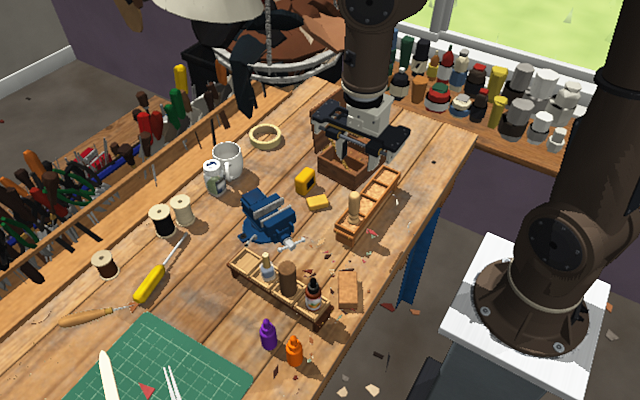

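The slicker stands upright in the left compartment (354,210). Next is the edge paint at about (0.514, 0.286).

```bash
python3 -m inch '0.05 0.02 0 -0.14 0.06; 0.09 0.04 0 -0.28 0.06; 0.13 0.06 0 -0.42 0.06; 0.17 0.07 0 -0.56 0.06; 0.2 0.075 0 -0.7 0.06' >/dev/null
python3 -c "
from h import *
plan([.514,.287,.262],np.pi)"
```

```text
clock 10.45 grasp [0.5151 0.2435 0.2618] yaw 2.2747 shift [ 0.0339  0.0274 -0.0001] roll -0.8669 w 0.0601 F [-0.   0.5 -0.9] gf 0.0 j [ 0.08  0.48 -0.88  1.63  0.38  1.22 -0.18]
```

```bash
python3 -m inch '0.034 0.027 0 -0.15 0.06; 0.034 0.027 0 -0.3 0.06; 0.034 0.027 0 -0.45 0.06; 0.034 0.027 0 -0.6 0.06; 0.034 0.027 0 -0.75 0.06' >/dev/null
python3 -m inch '0 0 0 -0.12 0.06;0 0 0 -0.12 0.06;0 0 0 -0.12 0.06;0 0 0 -0.12 0.06' >/dev/null
python3 -c "
from h import *
im=arm.get_image('wrist');cv2.imwrite('pics/w4.png',im[:,:,::-1])
for q,z in [('edge_paint_mid',.0945),('dye_bottle_mid',.106),('wood_dowel_mid',.098)]:
  for d in arm.place_of('wrist',q)[:3]: print(q,round(d['conf'],2),np.round(d['point']),ray('wrist',d['point'],z).round(4))
plan([.514,.287,.0955],np.pi)"
```

```text
edge_paint_mid 0.66 [190. 317.] [0.5188 0.2842 0.0945]
dye_bottle_mid 0.91 [ 71. 324.] [0.3966 0.2911 0.106 ]
dye_bottle_mid 0.86 [117. 410.] [0.4398 0.3784 0.106 ]
wood_dowel_mid 0.66 [134. 322.] [0.4572 0.2892 0.098 ]
wood_dowel_mid 0.33 [179. 318.] [0.5056 0.285  0.098 ]
clock 11.55 grasp [0.514  0.2844 0.2636] yaw 3.1369 shift [1.000e-04 2.600e-03 1.681e-01] roll -0.0047 w 0.0595 F [0.4 0.3 0.6] gf 0.0 j [ 0.1   0.58 -1.08  1.58  0.53  1.3   0.5 ]
```

View pics/w4.png

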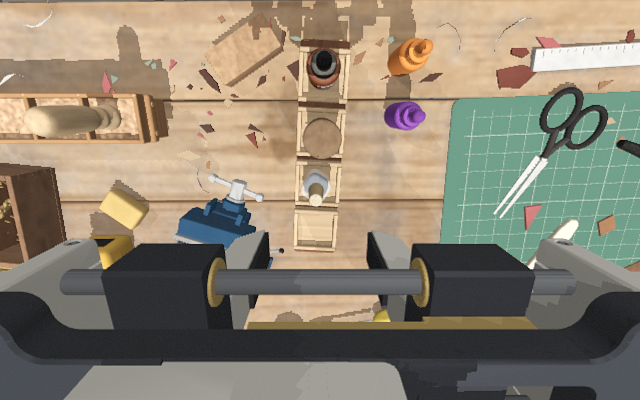

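The wrist view shows the edge paint at (317,187), next to the emptied tray, and all are upright.

```bash
python3 -m inch '-0.002 0.002 0.045 0 0.06; -0.002 0.002 0.09 0 0.06; -0.002 0.002 0.13 0 0.06; -0.002 0.002 0.16 0 0.06;-0.002 0.002 0.167 0 0.06' >/dev/null
python3 -m inch '0 0 0 0 0.06;0 0 0 0 0.035; 0 0 0 0 0.015; 0 0 0 0 0.015; 0 0 0 0 0.015' 15
python3 -m inch '0 0 0 0 0.015; 0 0 0 0 0.015' 20
python3 -c "
from h import *
plan([.514,.287,.262],np.pi)"
```

```text
clock: 12.55
position: [0.5164, 0.2863, 0.2566]
ee_rot: [0.007, 3.14, 0.0]
force: [-0.2, -2.0, 6.0]
width: 0.369
gripper_force: 15.0
clock: 12.75
position: [0.5164, 0.2863, 0.2566]
ee_rot: [0.007, 3.14, 0.0]
force: [0.1, -2.3, 6.8]
width: 0.368
gripper_force: 20.0
clock 12.75 grasp [0.5167 0.2864 0.0976] yaw 3.1372 shift [ 0.0024  0.0006 -0.1644] roll -0.0044 w 0.0338 F [ 0.1 -2.3  6.8] gf 20.0 j [ 0.02  0.74 -0.96  1.76  0.71  1.02  0.36]
```

```bash
python3 -m inch '0 0 -0.02 0 0.015;0 0 -0.06 0 0.015;0 0 -0.1 0 0.015;0 0 -0.14 0 0.015;0 0 -0.165 0 0.015' 
python3 -m inch '0 0 0 0 0.015'  >/dev/null
python3 -c "
from h import *
im=arm.get_image('wrist');cv2.imwrite('pics/w5.png',im[:,:,::-1])
plan([.4395,-.0205,.258],np.pi/2)"
```

```text
clock: 13.25
position: [0.5158, 0.2869, 0.424]
ee_rot: [0.005, 3.139, 0.003]
force: [0.3, 1.0, -0.4]
width: 0.369
gripper_force: 20.0
clock 13.40 grasp [0.5164 0.2871 0.2633] yaw 3.1376 shift [ 0.0757 -0.3079  0.0046] roll 1.5668 w 0.0339 F [ 0.1  0.8 -1.7] gf 20.0 j [ 0.09  0.58 -1.08  1.58  0.53  1.3   0.5 ]
```

View pics/w5.png

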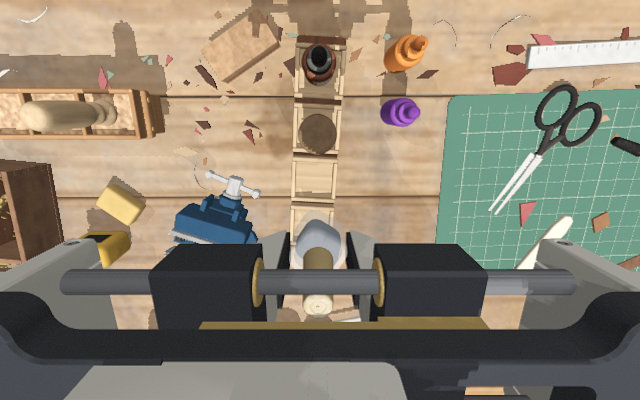

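The edge paint is held straight between the pads at (320,260). I'll carry it to the second compartment.

```bash
python3 -m inch '0.01 -0.045 0.002 0.14 0.015; 0.02 -0.09 0.002 0.28 0.015; 0.03 -0.135 0.002 0.42 0.015; 0.045 -0.18 0.002 0.56 0.015; 0.055 -0.22 0.002 0.7 0.015' >/dev/null
python3 -c "
from h import *
plan([.4395,-.0205,.258],np.pi/2)"
```

```text
clock 13.90 grasp [0.4583 0.0639 0.2581] yaw 2.4309 shift [-0.0408 -0.0763  0.0002] roll 0.8601 w 0.0337 F [ 0.8 -0.3 -1. ] gf 20.0 j [ 0.57  0.32 -1.02  1.87  0.3   1.12  0.3 ]
```

```bash
python3 -m inch '-0.01 -0.02 0 0.14 0.015; -0.02 -0.04 0 0.28 0.015; -0.03 -0.06 0 0.42 0.015; -0.041 -0.076 0 0.56 0.015; -0.041 -0.076 0 0.7 0.015' >/dev/null
python3 -m inch '0 0 0 0.15 0.015; 0 0 0 0.16 0.015;  0 0 0 0.16 0.015; 0 0 0 0.16 0.015' >/dev/null
python3 -c "
from h import *
plan([.4395,-.0215,.0985],np.pi/2)"
```

```text
clock 14.80 grasp [ 0.442  -0.0178  0.2592] yaw 1.5815 shift [-0.0037 -0.0024  0.1607] roll 0.0107 w 0.0338 F [-0.9  0.1 -0.4] gf 20.0 j [ 0.64  0.22 -0.84  1.92  0.19  1.08 -0.26]
```

```bash
python3 -m inch '-0.004 -0.002 0.03 0.011 0.015; -0.004 -0.002 0.07 0.011 0.015; -0.004 -0.002 0.11 0.011 0.015; -0.004 -0.002 0.14 0.011 0.015;-0.004 -0.002 0.155 0.011 0.015' >/dev/null
python3 -m inch '0 0 0 0 0.015; 0 0 0.003 0 0.015;0 0 0.005 0 0.015; 0 0 0.005 0 0.015'
python3 -c "
from h import *
plan([.4395,-.0205,.098],np.pi/2)"
```

```text
clock: 15.7
position: [0.4406, -0.0219, 0.2592]
ee_rot: [2.225, 2.216, 0.001]
force: [-0.5, -0.3, -0.6]
width: 0.372
gripper_force: 20.0
clock 15.70 grasp [ 0.4408 -0.022   0.1002] yaw 1.5669 shift [ 0.0015 -0.0013  0.0022] roll -0.0039 w 0.0341 F [-0.5 -0.3 -0.6] gf 20.0 j [ 0.49  0.44 -0.71  2.13  0.43  0.72 -0.51]
```

```bash
python3 -m inch '0.001 -0.001 0.002 0 0.015; 0.001 -0.001 0.003 0 0.015; 0.001 -0.001 0.003 0 0.015'
python3 -m inch '0 0 0 0 0.04; 0 0 0 0 0.055; 0 0 0 0 0.065; 0 0 0 0 0.065'
python3 -m inch '0 0 -0.04 0 0.065; 0 0 -0.08 0 0.065; 0 0 -0.12 0 0.065; 0 0 -0.165 0 0.065; 0 0 -0.165 0 0.065' >/dev/null
python3 -c "
from h import *
im=arm.get_image('scene');cv2.imwrite('pics/scene2.png',cv2.resize(im[130:340,200:440,::-1],None,fx=2.5,fy=2.5))
plan([.455,.287,.265],np.pi)"
```

```text
clock: 16.0
position: [0.4395, -0.0207, 0.2564]
ee_rot: [2.225, 2.216, 0.0]
force: [-1.5, 0.2, 10.7]
width: 0.365
gripper_force: 20.0
clock: 16.4
position: [0.4393, -0.0209, 0.2556]
ee_rot: [2.226, 2.217, 0.0]
force: [-0.3, 0.1, 0.4]
width: 0.647
gripper_force: 0.0
clock 16.95 grasp [ 0.4409 -0.0208  0.2641] yaw 1.566 shift [ 0.3079  0.0127 -0.0012] roll -1.5756 w 0.0652 F [-0.6 -0.6  0.5] gf 0.0 j [ 0.66  0.21 -0.85  1.92  0.18  1.08 -0.27]
```

View pics/scene2.png

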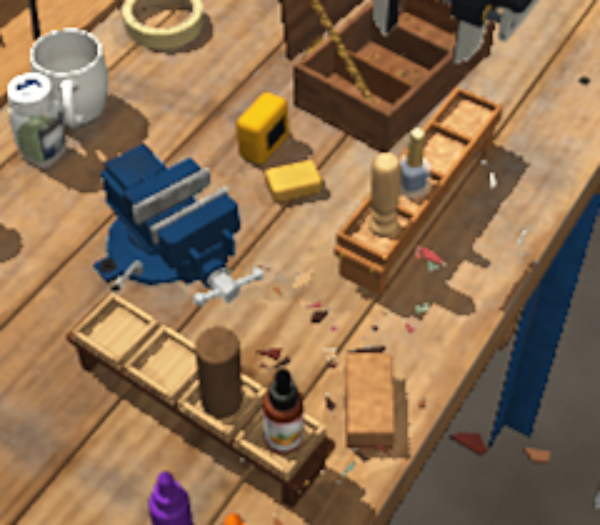

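The edge paint stands upright beside the slicker. Next is the dowel.

```bash
python3 -m inch '0.05 0.002 0 -0.14 0.07; 0.1 0.005 0 -0.28 0.07; 0.15 0.007 0 -0.42 0.07; 0.2 0.01 0 -0.56 0.07; 0.245 0.012 0 -0.7 0.07' >/dev/null
python3 -c "
from h import *
plan([.456,.288,.265],np.pi)"
```

```text
clock 17.45 grasp [0.4516 0.2259 0.2604] yaw 2.2726 shift [ 0.0446  0.0434 -0.0047] roll -0.869 w 0.07 F [0.7 0.3 0.4] gf 0.0 j [ 0.2   0.41 -1.03  1.78  0.38  1.17 -0.24]
```

```bash
python3 -m inch '0.045 0.044 -0.005 -0.15 0.07; 0.045 0.044 -0.005 -0.3 0.07; 0.045 0.044 -0.005 -0.45 0.07; 0.045 0.044 -0.005 -0.6 0.07; 0.045 0.044 -0.005 -0.75 0.07' >/dev/null
python3 -m inch '0 0 0 -0.119 0.07;0 0 0 -0.119 0.07;0 0 0 -0.119 0.07;0 0 0 -0.119 0.07' >/dev/null
python3 -c "
from h import *
im=arm.get_image('wrist');cv2.imwrite('pics/w6.png',im[:,:,::-1])
for q,z in [('dye_bottle_mid',.106),('wood_dowel_mid',.098),('store_rack',0)]:
  for d in arm.place_of('wrist',q)[:3]: print(q,round(d['conf'],2),np.round(d['point']),ray('wrist',d['point'],z).round(4))
d=arm.silhouettes('wrist','wood_dowel_mid')[0]['region'];r,c=np.nonzero(d);print(r.min(),r.max(),c.min(),c.max())
plan([.456,.288,.117],np.pi)"
```

```text
dye_bottle_mid 0.9 [161. 401.] [0.4282 0.3764 0.106 ]
dye_bottle_mid 0.66 [132. 322.] [0.3973 0.2925 0.106 ]
dye_bottle_mid 0.66 [108. 404.] [0.3749 0.3756 0.106 ]
wood_dowel_mid 0.8 [187. 320.] [0.4582 0.2895 0.098 ]
165 214 302 337
clock 18.60 grasp [0.4572 0.2868 0.2667] yaw 3.135 shift [0.0013 0.0012 0.1497] roll -0.0066 w 0.0699 F [-0.4 -0.1  0.5] gf 0.0 j [ 0.15  0.54 -1.2   1.69  0.53  1.28  0.41]
```

View pics/w6.png

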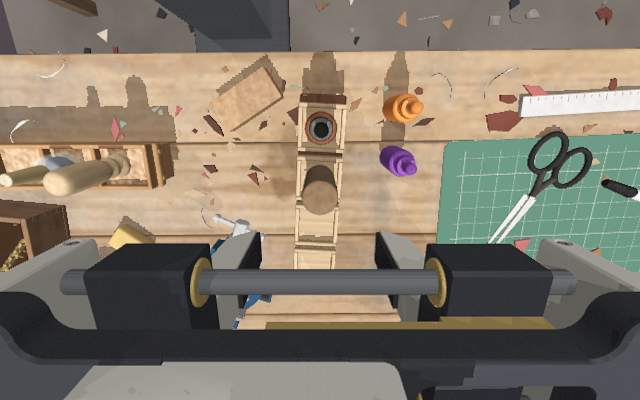

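The dowel is upright at (320,188) and the dye bottle is beyond it at (321,128). I'll descend on the dowel.

```bash
python3 -m inch '0.001 0.002 0.04 -0.006 0.07; 0.001 0.002 0.08 -0.006 0.07; 0.001 0.002 0.12 -0.006 0.07; 0.001 0.002 0.145 -0.006 0.07;0.001 0.002 0.149 -0.006 0.07' >/dev/null
python3 -m inch '0 0 0 0 0.07;0 0 0 0 0.045; 0 0 0 0 0.02; 0 0 0 0 0.02; 0 0 0 0 0.02' 15 >/dev/null
python3 -m inch '0 0 0 0 0.02; 0 0 0 0 0.02' 20
python3 -c "
from h import *
plan([.456,.288,.262],np.pi)"
```

```text
clock: 19.8
position: [0.4564, 0.2888, 0.277]
ee_rot: [0.0, 3.141, 0.0]
force: [-0.8, -1.2, 4.5]
width: 0.404
gripper_force: 20.0
clock 19.80 grasp [0.4565 0.2888 0.118 ] yaw 3.1415 shift [ 0.0004 -0.0008 -0.144 ] roll -0.0001 w 0.0371 F [-0.8 -1.2  4.5] gf 20.0 j [ 0.05  0.69 -1.06  1.87  0.71  1.02  0.26]
```

```bash
python3 -m inch '0 0 -0.02 0 0.015;0 0 -0.06 0 0.015;0 0 -0.1 0 0.015;0 0 -0.14 0 0.015;0 0 -0.145 0 0.015' >/dev/null
python3 -m inch '0.004 -0.04 0 0.14 0.015; 0.008 -0.08 0 0.28 0.015; 0.01 -0.12 0 0.42 0.015; 0.012 -0.17 0 0.56 0.015; 0.014 -0.21 0 0.7 0.015' >/dev/null
python3 -c "
from h import *
plan([.4395,-.0825,.262],np.pi/2)"
```

```text
clock 20.80 grasp [0.4415 0.0759 0.2618] yaw 2.4348 shift [-1.013e-01 -1.218e-01 -1.000e-04] roll 0.864 w 0.0367 F [ 0.5 -1.1 -1.3] gf 20.0 j [ 0.63  0.32 -1.12  1.9   0.31  1.13  0.25]
```

```bash
python3 -m inch '-0.025 -0.03 0 0.14 0.015; -0.05 -0.06 0 0.28 0.015; -0.075 -0.09 0 0.42 0.015; -0.101 -0.122 0 0.56 0.015; -0.101 -0.122 0 0.7 0.015' >/dev/null
python3 -m inch '0 0 0 0.15 0.015; 0 0 0 0.164 0.015;  0 0 0 0.164 0.015; 0 0 0 0.164 0.015' >/dev/null
python3 -c "
from h import *
plan([.4395,-.0825,.119],np.pi/2)"
```

```text
clock 21.70 grasp [ 0.4408 -0.0793  0.2624] yaw 1.5819 shift [-0.0032 -0.0013  0.1434] roll 0.0111 w 0.0367 F [ 0.7  0.1 -1. ] gf 20.0 j [ 0.82  0.24 -0.9   1.9   0.21  1.09 -0.15]
```

```bash
python3 -m inch '-0.003 -0.002 0.03 0.011 0.015; -0.003 -0.002 0.06 0.011 0.015; -0.003 -0.002 0.1 0.011 0.015; -0.003 -0.002 0.13 0.011 0.015;-0.003 -0.002 0.137 0.011 0.015' >/dev/null
python3 -m inch '0 0 0 0 0.015; 0 0 0.003 0 0.015;0 0 0.005 0 0.015; 0 0 0.005 0 0.015'
python3 -c "
from h import *
plan([.4395,-.0825,.118],np.pi/2)"
```

```text
clock: 22.6
position: [0.4393, -0.0827, 0.2804]
ee_rot: [2.225, 2.216, 0.001]
force: [-0.2, -1.0, -0.1]
width: 0.398
gripper_force: 20.0
clock 22.60 grasp [ 0.4395 -0.0828  0.1214] yaw 1.5666 shift [ 0.0003 -0.      0.0034] roll -0.0042 w 0.0365 F [-0.2 -1.  -0.1] gf 20.0 j [ 0.69  0.43 -0.79  2.09  0.43  0.79 -0.37]
```

```bash
python3 -m inch '0 0 0.002 0 0.015; 0 0 0.003 0 0.015; 0 0 0.003 0 0.015'
python3 -m inch '0 0 0 0 0.045; 0 0 0 0 0.06; 0 0 0 0 0.07; 0 0 0 0 0.07'
python3 -m inch '0 0 -0.04 0 0.07; 0 0 -0.08 0 0.07; 0 0 -0.12 0 0.07; 0 0 -0.145 0 0.07; 0 0 -0.145 0 0.07' >/dev/null
python3 -c "
from h import *
im=arm.get_image('scene');cv2.imwrite('pics/scene3.png',cv2.resize(im[130:340,200:440,::-1],None,fx=2.5,fy=2.5))
plan([.393,.2885,.262],np.pi)"
```

```text
clock: 22.9
position: [0.4391, -0.0826, 0.2769]
ee_rot: [2.226, 2.216, -0.0]
force: [-1.0, -0.3, 3.1]
width: 0.399
gripper_force: 20.0
clock: 23.3
position: [0.439, -0.0826, 0.2766]
ee_rot: [-2.226, -2.217, -0.0]
force: [0.5, 0.7, -0.2]
width: 0.696
gripper_force: 0.0
clock 23.85 grasp [ 0.4398 -0.0828  0.264 ] yaw 1.5661 shift [ 0.371  -0.0486  0.0013] roll -1.5755 w 0.0703 F [-0.2  0.7 -0.8] gf 0.0 j [ 0.84  0.24 -0.9   1.9   0.21  1.09 -0.16]
```

View pics/scene3.png

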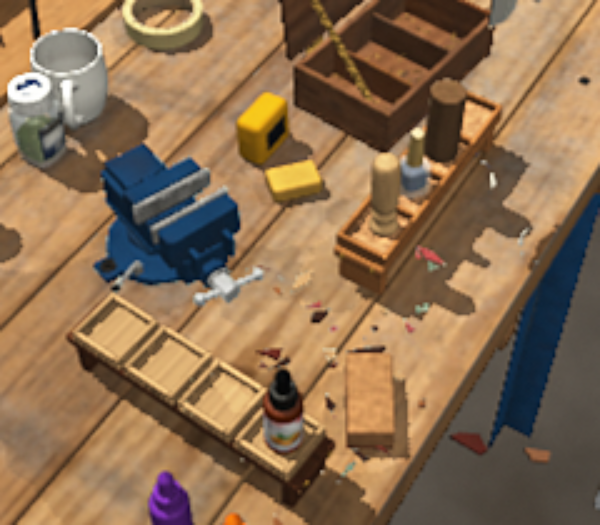

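The dowel stands upright third in the row. Last is the dye bottle; its neighbours are gone, so I can use less roll there and stay off the joint 3 limit.

```bash
python3 -m inch '0.05 -0.006 0 -0.14 0.065; 0.1 -0.012 0 -0.28 0.065; 0.15 -0.018 0 -0.42 0.065; 0.2 -0.025 0 -0.56 0.065; 0.245 -0.03 0 -0.7 0.065' >/dev/null
python3 -c "
from h import *
plan([.42,.26,.262],2.75)"
```

```text
clock 24.35 grasp [0.4087 0.164  0.2616] yaw 2.2724 shift [ 0.0661  0.0706 -0.0004] roll -0.4776 w 0.065 F [1.8 0.2 0.6] gf 0.0 j [ 0.44  0.3  -1.14  1.91  0.31  1.12 -0.12]
```

```bash
python3 -m inch '0.03 0.03 0 -0.14 0.065; 0.05 0.06 0 -0.28 0.065; 0.066 0.07 0 -0.42 0.065; 0.066 0.07 0 -0.478 0.065; 0.066 0.07 0 -0.478 0.065' >/dev/null
python3 -m inch '0 0 0 0 0.065' >/dev/null
python3 -c "
from h import *
im=arm.get_image('wrist')
for q,z in [('dye_bottle_mid',.106)]:
  for d in arm.place_of('wrist',q)[:4]:
    r,c=map(int,d['point']);print(q,round(d['conf'],2),(r,c),ray('wrist',d['point'],z).round(4),im[r,c])
plan([.393,.2885,.115],2.75)"
```

```text
dye_bottle_mid 0.92 (152, 337) [0.3938 0.2919 0.106 ] [52 52 49]
dye_bottle_mid 0.83 (151, 423) [0.4274 0.3748 0.106 ] [187 112 219]
dye_bottle_mid 0.71 (99, 407) [0.3713 0.375  0.106 ] [255 202 113]
dye_bottle_mid 0.52 (258, 144) [0.421  0.0376 0.106 ] [39 40 44]
clock 25.05 grasp [0.4214 0.2573 0.2621] yaw 2.7423 shift [0.0383 0.0179 0.1471] roll -0.0077 w 0.0648 F [-0.8  0.   0.6] gf 0.0 j [ 0.22  0.45 -1.18  1.8   0.44  1.2   0.07]
```

```bash
python3 -m inch '0.038 0.02 0 0 0.065;0.038 0.02 0 0 0.065;0.038 0.02 0 0 0.065; 0.038 0.02 0.03 0 0.065;0.038 0.02 0.05 0 0.065' >/dev/null
python3 -c "
from h import *
im=arm.get_image('wrist');cv2.imwrite('pics/w7.png',im[:,:,::-1])
plan([.394,.290,.115],2.75)"
```

```text
clock 25.60 grasp [0.3941 0.2883 0.2087] yaw 2.7418 shift [0.0007 0.0019 0.0937] roll -0.0082 w 0.0649 F [-0.9 -1.3 -2.6] gf 0.0 j [ 0.09  0.49 -1.13  1.88  0.5   1.1  -0.07]
```

View pics/w7.png

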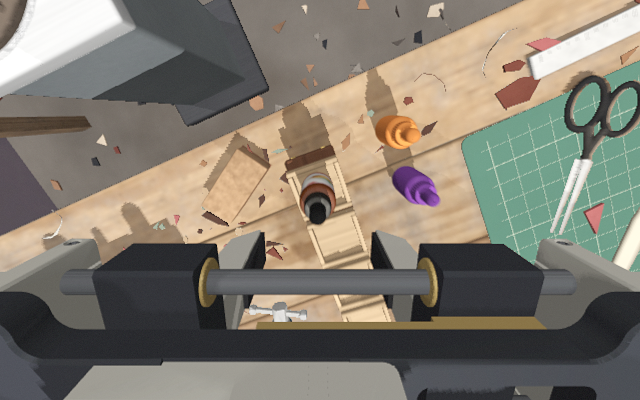

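The brown dye bottle (318,200) is centred between the fingers, and the purple and orange look-alikes are clear of them.

```bash
python3 -m inch '0.001 0.001 0.03 0 0.065; 0.001 0.001 0.06 0 0.065; 0.001 0.001 0.085 0 0.065; 0.001 0.001 0.09 0 0.065; 0.001 0.001 0.09 0 0.065' >/dev/null
python3 -m inch '0 0 0 0 0.045; 0 0 0 0 0.02; 0 0 0 0 0.015; 0 0 0 0 0.015' 15 >/dev/null
python3 -m inch '0 0 0 0 0.015; 0 0 0 0 0.015' 20
python3 -c "
from h import *
plan([.394,.29,.262],2.75)"
```

```text
clock: 26.7
position: [0.3936, 0.2925, 0.2819]
ee_rot: [0.619, 3.08, -0.0]
force: [-0.5, -0.5, 4.2]
width: 0.342
gripper_force: 20.0
clock 26.70 grasp [0.3936 0.2924 0.1229] yaw 2.7447 shift [-0.0013 -0.0021 -0.1391] roll -0.0053 w 0.0314 F [-0.5 -0.5  4.2] gf 20.0 j [-0.    0.59 -1.03  1.98  0.63  0.94 -0.19]
```

```bash
python3 -m inch '0 0 -0.02 0 0.015;0 0 -0.06 0 0.015;0 0 -0.1 0 0.015;0 0 -0.14 0 0.015;0 0 -0.145 0 0.015' >/dev/null
python3 -c "
from h import *
plan([.4395,-.1445,.266],np.pi/2)"
```

```text
clock 27.20 grasp [0.3943 0.2946 0.2718] yaw 2.745 shift [-0.2112 -0.3876  0.0043] roll 1.1742 w 0.0315 F [ 0.3  0.9 -0.6] gf 20.0 j [ 0.13  0.42 -1.18  1.79  0.42  1.2   0.01]
```

```bash
python3 -m inch '-0.02 -0.04 0 0.13 0.015; -0.042 -0.078 0 0.25 0.015; -0.063 -0.116 0 0.37 0.015; -0.085 -0.155 0 0.49 0.015; -0.106 -0.194 0 0.6 0.015' >/dev/null
python3 -c "
from h import *
plan([.4395,-.1445,.266],np.pi/2)"
```

```text
clock 27.70 grasp [0.4159 0.0705 0.2671] yaw 2.1397 shift [-0.1939 -0.096   0.0012] roll 0.5689 w 0.0315 F [ 0.5 -0.7 -1. ] gf 20.0 j [ 0.66  0.24 -1.1   1.94  0.24  1.1   0.03]
```

```bash
python3 -m inch '-0.04 -0.02 0 0.13 0.015; -0.08 -0.04 0 0.26 0.015; -0.12 -0.06 0 0.39 0.015; -0.16 -0.08 0 0.52 0.015; -0.194 -0.096 0 0.569 0.015' >/dev/null
python3 -m inch '0 0 0 0 0.015;0 0 0 0 0.015' >/dev/null
python3 -c "
from h import *
plan([.4395,-.1445,.1245],np.pi/2)"
```

```text
clock 28.40 grasp [ 0.4406 -0.1428  0.2668] yaw 1.5745 shift [-0.0018 -0.0009  0.1423] roll 0.0037 w 0.0312 F [ 1.3  0.5 -0.9] gf 20.0 j [ 0.93  0.27 -0.88  1.87  0.22  1.12 -0.03]
```

```bash
python3 -m inch '-0.002 -0.001 0.03 0.004 0.015; -0.002 -0.001 0.06 0.004 0.015; -0.002 -0.001 0.1 0.004 0.015; -0.002 -0.001 0.13 0.004 0.015;-0.002 -0.001 0.135 0.004 0.015' >/dev/null
python3 -m inch '0 0 0 0 0.015; 0 0 0.003 0 0.015;0 0 0.005 0 0.015; 0 0 0.005 0 0.015'
python3 -c "
from h import *
plan([.4395,-.1445,.1235],np.pi/2)"
```

```text
clock: 29.3
position: [0.4403, -0.1445, 0.2874]
ee_rot: [2.22, 2.221, 0.001]
force: [0.2, 0.1, -0.9]
width: 0.338
gripper_force: 20.0
clock 29.30 grasp [ 0.4405 -0.1446  0.1284] yaw 1.5716 shift [ 0.0001 -0.001   0.0049] roll 0.0008 w 0.031 F [ 0.2  0.1 -0.9] gf 20.0 j [ 0.81  0.44 -0.78  2.05  0.42  0.82 -0.22]
```

```bash
python3 -m inch '0 -0.001 0.002 0 0.015; 0 -0.001 0.004 0 0.015; 0 -0.001 0.005 0 0.015; 0 -0.001 0.005 0 0.015'
python3 -c "
from h import *
plan([.4395,-.1445,.1235],np.pi/2)"
```

```text
clock: 29.7
position: [0.439, -0.1445, 0.2818]
ee_rot: [2.22, 2.222, -0.001]
force: [-0.9, 0.1, 3.8]
width: 0.343
gripper_force: 20.0
clock 29.70 grasp [ 0.439  -0.1445  0.1228] yaw 1.5717 shift [ 0.      0.0005 -0.0007] roll 0.0009 w 0.0314 F [-0.9  0.1  3.8] gf 20.0 j [ 0.8   0.44 -0.77  2.06  0.43  0.81 -0.23]
```

Floor contact is felt, so I'll release, retreat and check.

```bash
python3 -m inch '0 0 0 0 0.045; 0 0 0 0 0.06; 0 0 0 0 0.07; 0 0 0 0 0.07' >/dev/null
python3 -m inch '0 0 -0.04 0 0.07; 0 0 -0.08 0 0.07; 0 0 -0.12 0 0.07; 0 0 -0.16 0 0.07; 0 0 -0.18 0 0.07' >/dev/null
python3 -m inch '-0.05 0 0 0 0.07; -0.1 0 0 0 0.07; -0.13 0 0 0 0.07; -0.13 0 0 0 0.07' 
python3 -c "
from h import *
im=arm.get_image('scene')[:,:,::-1];t=arm.get_image('wrist')[:,:,::-1]
a=cv2.resize(im[130:340,200:440],None,fx=1.6,fy=1.6);b=t[0:300,200:560]
b=cv2.resize(b,(400,336));cv2.imwrite('pics/f.png',np.hstack([a,b]))"
```

```text
clock: 31.0
position: [0.4381, -0.2796, 0.4607]
ee_rot: [-2.228, -2.214, 0.002]
force: [0.5, 0.9, 0.8]
width: 0.758
gripper_force: 0.0
```

View pics/f.png

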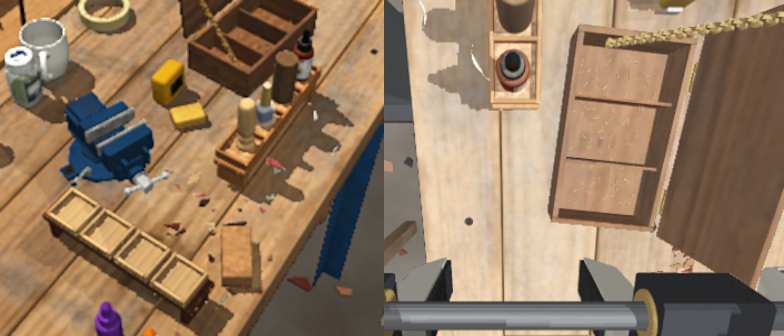

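All four stand upright, from left to right slicker (247,120), edge paint (267,100), dowel (287,75) and dye (305,55). The store rack is empty and the look-alikes are untouched.

```bash
python3 -c "
from cell import arm
print(arm.sign_off())"
```

```text
the job is handed in; nothing more can be done
None
```

The job is handed in: slicker, edge paint, dowel and dye bottle stand upright in the bench rack from left to right, finished at about 31 s of the 96 s allowed.

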